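# Move the leather punches to the new rack in reverse order

### The job

Move the four hand punches from the old brown rack to the new pale rack in reverse order: the punch nearest the brass ball on the old rack goes into the hole farthest from the ball on the new rack, the next one into the next hole, and so on. Seat each punch upright with its collar flat on the rack, and let none fall over on the way.

Things in the scene. Friction and masses are not known exactly. Their poses are not given: they have to be found in the camera images.
- old_rack: Old rack, fixed: brown wooden rail with four socket blocks in which the punches start. 290 mm along its y, 84 mm along x, top 60 mm high, marked at one end (y = +140 mm) by a 28 mm brass ball, top at 102 mm. Origin: on the bench, midway between the four places, which lie at y = +90, +30, -30, -90 mm, x = 0. Either rack may be on the left or the right, turned up to 0.35 rad.
- new_rack: New rack, fixed, empty: pale wooden plate 20 mm thick on end cheeks, four round through holes 28 mm wide. 290 mm along its y, 84 mm along x, top 60 mm high, marked at one end (y = +140 mm) by a 28 mm brass ball, top at 102 mm. Origin: on the bench, midway between the four holes, which lie at y = +90, +30, -30, -90 mm, x = 0. A seated punch has its origin 60 mm above the bench.
- punch_red: Loose hand punch, red handle, 90 to 180 g, upright in the red-striped socket at the start. Round about z, which points up. Origin: centre of the underside of its steel collar (44 mm wide, 8 mm thick). Below: steel shank 11 mm thick, 36 mm long. Above: handle 26 mm thick (straight from z = 18 to 80 mm), top at z = 88 mm.
- punch_yellow: Loose hand punch, yellow handle, 90 to 180 g, upright in the yellow-striped socket at the start. Round about z, which points up. Origin: centre of the underside of its steel collar (44 mm wide, 8 mm thick). Below: steel shank 11 mm thick, 36 mm long. Above: handle 26 mm thick (straight from z = 18 to 80 mm), top at z = 88 mm.
- punch_green: Loose hand punch, green handle, 90 to 180 g, upright in the green-striped socket at the start. Round about z, which points up. Origin: centre of the underside of its steel collar (44 mm wide, 8 mm thick). Below: steel shank 11 mm thick, 36 mm long. Above: handle 26 mm thick (straight from z = 18 to 80 mm), top at z = 88 mm.
- punch_blue: Loose hand punch, blue handle, 90 to 180 g, upright in the blue-striped socket at the start. Round about z, which points up. Origin: centre of the underside of its steel collar (44 mm wide, 8 mm thick). Below: steel shank 11 mm thick, 36 mm long. Above: handle 26 mm thick (straight from z = 18 to 80 mm), top at z = 88 mm.
- socket_red: Fixed brown socket block with red stripes, one of the old rack's four places: 78 x 57 mm, 40 mm high, 28 mm round hole. Origin: centre of its underside, 20 mm above the bench; axes parallel to the old rack's. The red punch starts in it, collar on its top at 60 mm height. The blocks' order along the rack varies.
- socket_yellow: Fixed brown socket block with yellow stripes, one of the old rack's four places: 78 x 57 mm, 40 mm high, 28 mm round hole. Origin: centre of its underside, 20 mm above the bench; axes parallel to the old rack's. The yellow punch starts in it, collar on its top at 60 mm height. The blocks' order along the rack varies.
- socket_green: Fixed brown socket block with green stripes, one of the old rack's four places: 78 x 57 mm, 40 mm high, 28 mm round hole. Origin: centre of its underside, 20 mm above the bench; axes parallel to the old rack's. The green punch starts in it, collar on its top at 60 mm height. The blocks' order along the rack varies.
- socket_blue: Fixed brown socket block with blue stripes, one of the old rack's four places: 78 x 57 mm, 40 mm high, 28 mm round hole. Origin: centre of its underside, 20 mm above the bench; axes parallel to the old rack's. The blue punch starts in it, collar on its top at 60 mm height. The blocks' order along the rack varies.

How it is judged:
By the outcome, as a careful person would: the job done as asked, in the order asked, and still so for the second after the job is handed in, with the robot touching nothing.
It also fails if it takes over 102 s, if anything falls off the work surface, if the arm or the gripper's body presses on something with over 40 N, if the wrist force passes 120 N, or if a joint passes its speed limit or range.

### The arm

A 7-joint arm with a two-finger parallel gripper is mounted at the origin on the work surface. World frame = base frame: x ahead of the robot, y to its left, z up, the work surface at z = 0. Lengths are in m, angles in degrees, forces in N, time in s.
With the tool pointing down it reaches from about 0.425 to 0.875 m from the base axis. Payload 4.7 kg.
Tool frame: the origin (TCP) lies between the finger pads; the fingertips stand 8 mm ahead of it and the grasp point (between the pads) lies 11 mm behind it (env.tip_extent is the distance from the TCP to the fingertips, in m); z points along the fingers, y is the line along which they close (so a half turn about z gives the same grasp; the last joint's range is limited). The gripper opens to 87 mm and grips with 3 to 60 N. Pads are 19 mm wide; open, the fingers measure 117 mm over their backs; the gripper's body (75 mm by 190 mm) begins 51 mm behind the grasp point.
Start: joints at [74.719, 18.392, -4.016, 83.108, 1.295, 78.541, -3.26], TCP at [0.18, -0.625, 0.231] pointing down, gripper open.
Joint ranges: [-163.93, 163.93], [-17.29, 119.83], [-79.2, 71.16], [3.27, 140.29], [-89.18, 269.18], [5.43, 117.66], [-154.24, 154.24]. Speed limits (degrees/s): [147.25, 147.25, 180, 180, 180, 180, 180].

### API

Orientations are given as [roll, pitch, yaw] about the fixed x, y, z axes, in that order (R = Rz(yaw) Ry(pitch) Rx(roll)).
In Python, from cell import sensors, vision, workorder, env gives the robot as it stands.
- The arm moves only by the tool drive_tool, never from a script. Its argument "moves" is a list of rows, each an object of numbers: "x", "y", "z": the shift along the tool's x, y, z in mm; "rx", "ry", "rz": the turn, a rotation vector about the tool's x, y, z in rad; "fingers": the closure, from -1 (fully open) to 1 (shut). In form: [{"x": .., "y": .., "z": .., "rx": .., "ry": .., "rz": .., "fingers": ..}, ...]. A call has 1 to 20 rows; each row is the pose to reach, as a shift and turn from the pose commanded when the call began, along the tool's axes at that moment; what a row does not reach only later rows make up. A row lasts 1/8 s, in which the tool goes at most 62.5 mm and 10.7 degrees, less where a joint would pass 70% of its speed; a pose out of reach is approached as far as the arm can. A call with a gripper value outside its range is refused whole. The fingers move at their own pace and stop on an object; "force" is the grip in N (left out, the last holds). Time passes only in rows, so rows that repeat a pose let the fingers close. It gives the time, the measured TCP pose, the force, the opening and the grip force at its end, in the units of the state.
- sensors.get_obs(): the state, without advancing time (a new reading comes with each control period).
- vision.read_camera(name): name is "scene" or "top" or "wrist"; returns a dict with "image" (480x640x3 uint8, red, green, blue), "fx", "fy", "cx", "cy" (pixels), "R" (3x3) and "t" (3): a world point X has camera coordinates R X + t. Camera axes: x right, y down, z forward; pixel columns grow to the right and rows downward; lengths in m; the calibration is good to about 2 mm. A picture is of the moment at which its call begins. There is no depth.
- workorder.sign_off(): hands the job in; it is judged then, once.
The state is a dict: "time_s": time; "qpos": joint angles; "joint_velocities": joint speeds; "effort": joint torques, N m; "tool_pos": TCP position; "tool_rot": TCP orientation; "force": force on the tool from outside, world axes, zero at the start; "wrist_torque": the same for the moment, N m; "grip_width": finger opening in m; "grasp_force": force on a finger pad.
Only numpy, scipy, OpenCV 4.12 (cv2) and the standard library are available. Lean on these libraries where they do the work, as an engineer would, in place of code of your own. Each camera call takes 0.05 s, during which the arm holds its last target. There are 200 camera calls.

## Working session

There is one attempt and no reset: what is moved stays moved. The work goes in short steps, Python scripts to look and compute and a tool call to move; the robot and the scene stay as the last step left them, time stands still between calls to the robot, and variables do not carry over. Pictures are saved under pics/ and viewed, at most 14 in all, crops included, and the job is handed in when it is done.

Besides the shell and the picture viewer there is one more tool, called by a JSON object that holds its "fn" and its "kwargs", one argument or row to a line. drive_tool: Moves the arm, as the interface text tells. Its arguments: {"type":"object","properties":{"moves":{"type":"array"},"force":{"type":"number"}},"required":["moves"]}

```bash
mkdir -p pics; ls; python3 - <<'E'
from cell import sensors, vision, env
import cv2,numpy as np
print(sensors.get_obs())
for n in("scene","top"):
    c=vision.read_camera(n);cv2.imwrite(f"pics/{n}0.png",c["image"][:,:,::-1])
    np.savez(f"{n}0.npz",**c)
    print(n,{k:(np.round(v,4).tolist()) for k,v in c.items() if k!="image"})
E
```

```text
pics
{'time_s': 0.0, 'qpos': array([74.71872079, 18.43924849, -4.01631807, 83.17391584,  1.29472394,
       78.53894023, -3.25849936]), 'joint_velocities': array([ 0.03257254, -0.03685386,  0.01745758,  0.05880642,  0.08205072,
       -0.04659904, -0.05720968]), 'effort': array([ 8.93515025e-04, -4.91278732e+01, -4.03429773e-01, -3.12523162e+01,
       -6.38392568e-02,  4.37599292e-02,  1.78919800e-04]), 'tool_pos': array([ 0.17995444, -0.62405172,  0.22946808]), 'tool_rot': array([-1.79893122e+02,  5.08239810e-03,  1.60932037e+01]), 'force': array([0.03708403, 0.06073889, 0.03170352]), 'wrist_torque': array([0.01913927, 0.03395671, 0.02321946]), 'grasp_force': 0.0, 'grip_width': 0.0872515106672233}
scene {'fx': 549.116, 'fy': 549.116, 'cx': 329.5941, 'cy': 243.3227, 'R': [[-0.4552, 0.8903, 0.0101], [0.5249, 0.2775, -0.8046], [-0.7192, -0.361, -0.5937]], 't': [0.2915, -0.2236, 1.4242]}
top {'fx': 508.8365, 'fy': 508.8365, 'cx': 319.5759, 'cy': 244.1254, 'R': [[0.0154, -0.9993, 0.0346], [-0.9978, -0.0176, -0.0644], [0.065, -0.0336, -0.9973]], 't': [-0.0553, 0.5558, 0.8381]}
```

View images.

View pics/scene0.png

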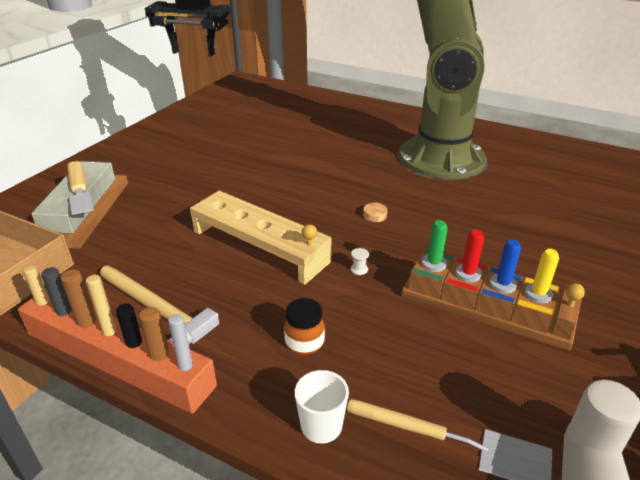

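View pics/top0.png

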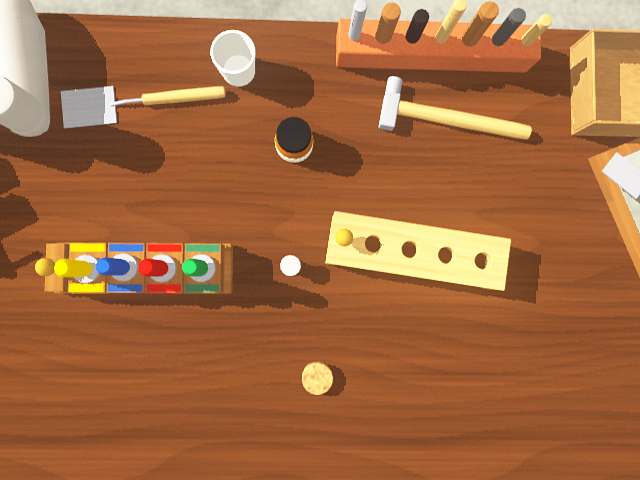

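```bash
python3 - <<'E'
import cv2,numpy as np
def crop(n,x,y,w,h,s):
    a=np.load(n+"0.npz")["image"][y:y+h,x:x+w,::-1]
    b=cv2.resize(a,None,fx=s,fy=s,interpolation=cv2.INTER_CUBIC)
    for i in range(0,w,10):
        if (x+i)%20==0: cv2.putText(b,str(x+i),(i*s,8),0,.3,(255,255,255),1);b[:6,i*s]=255; 
    for i in range(0,h,10):
        if (y+i)%20==0: cv2.putText(b,str(y+i),(0,i*s+3),0,.3,(255,255,255),1);b[i*s,:]=b[i*s,:]*.6+100
    for i in range(0,w,20): b[:,i*s]=b[:,i*s]*.6+100
    return b
a=crop("top",40,220,200,80,4);c=crop("top",320,200,200,70+20,4)
cv2.imwrite("pics/m1.png",np.vstack([a,c])[:600])
a=crop("scene",180,180,160,100,4);b=crop("scene",400,210,190,140,4)
cv2.imwrite("pics/m2.png",a);cv2.imwrite("pics/m3.png",b)
E
```

```text
(no output)
```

View pics/m1.png

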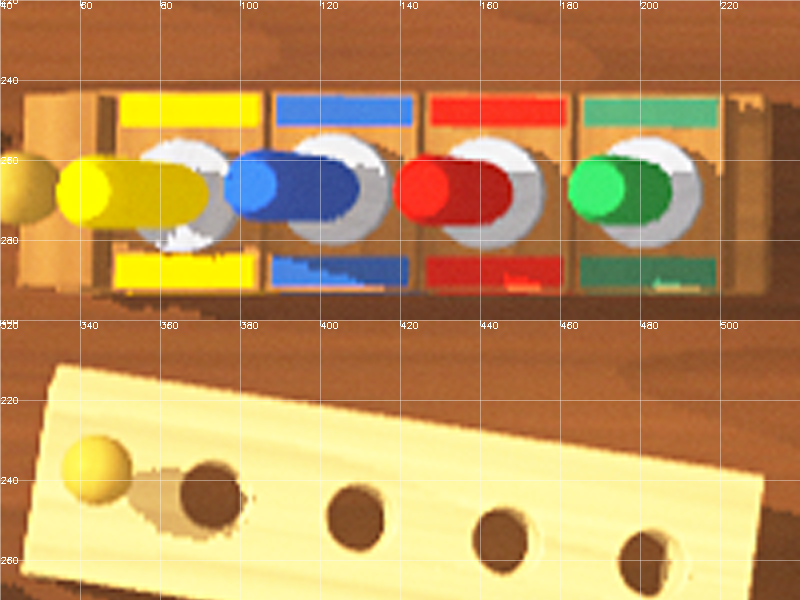

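View pics/m2.png

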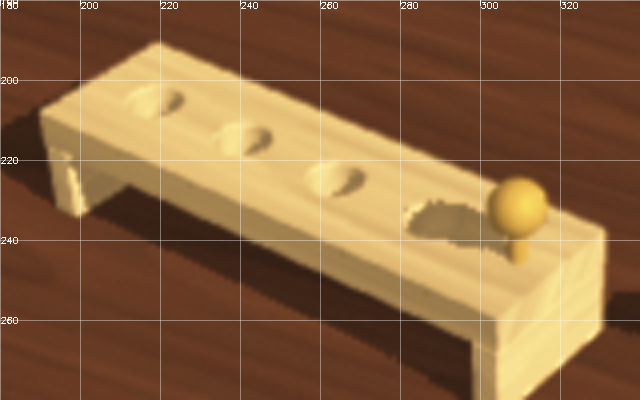

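View pics/m3.png

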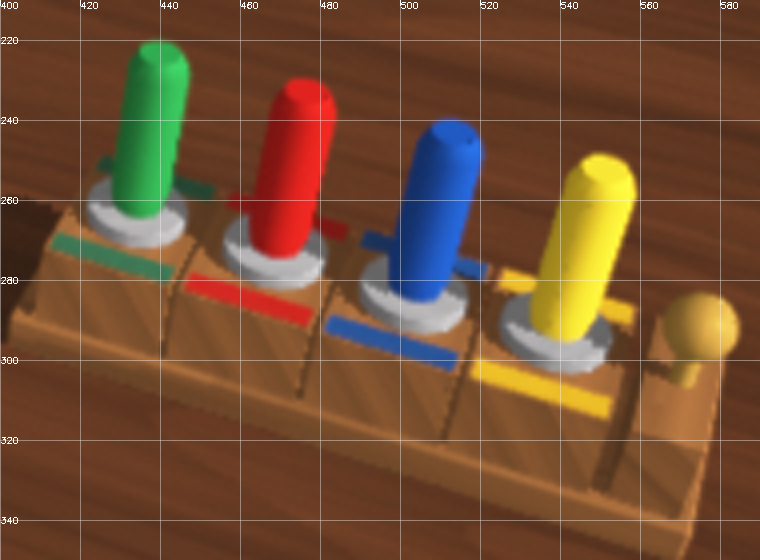

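```bash
cat > geo.py <<'E'
import numpy as np
from scipy.optimize import least_squares
C={n:dict(np.load(n+"0.npz")) for n in("top","scene")}
def proj(n,X):
    c=C[n];p=np.asarray(X)@c["R"].T+c["t"]
    return p[...,:2]/p[...,2:]*[c["fx"],c["fy"]]+[c["cx"],c["cy"]]
def tri(a,b):
    return least_squares(lambda X:np.r_[proj("top",X)-a,proj("scene",X)-b],[.5,0,.06])
def fit(obs,name): # obs: (cam, local xyz, pixel)
    def w(p):
        s,c=np.sin(p[2]),np.cos(p[2]);R=np.array([[c,-s,0],[s,c,0],[0,0,1]])
        return [R@np.array(l)+[p[0],p[1],p[3] if len(p)>3 else 0] for _,l,_ in obs]
    def f(p): return np.concatenate([proj(o[0],x)-o[2] for o,x in zip(obs,w(p))])
    for p0 in([.5,0,0],[.5,0,0,0]):
        r=least_squares(f,p0,loss="soft_l1");print(name,np.round(r.x,4));
        if len(p0)==3: out=r.x;print(np.round(f(r.x),1).reshape(-1,2).tolist())
    return out
E
python3 - <<'E'
from geo import *
T=[(374,243.8),(410.8,249.5),(447.3,255.3),(483.5,260.8)];S=[None,(263.8,224.5),(240.9,215),(218.5,205.3)]
ys=[.09,.03,-.03,-.09]
o=[]
for y,t,s in zip(ys,T,S):
    o.append(("top",(0,y,.06),t))
    if s: o.append(("scene",(0,y,.06),s));print("hole",tri(t,s).x.round(4))
ct=[(334.2,211.2),(511,239),(325.2,263.2),(505,290.5)];cs=[(304.5,260),(190.5,207.5),(331.5,237.8),(219.5,190.5)]
for (x,y),t,s in zip([(.042,.145),(.042,-.145),(-.042,.145),(-.042,-.145)],ct,cs):
    o+=[("top",(x,y,.06),t),("scene",(x,y,.06),s)];print("corner",tri(t,s).x.round(4))
o+=[("top",(0,.14,.088),(344,237.5)),("scene",(0,.14,.088),(309.3,232))]
n=fit(o,"new")
tt=[(60.8,267.5),(102.8,266.5),(146,266.8),(189.3,266.8)];st=[(552,253),(514.3,244.3),(476.3,233.3),(440,223.8)]
cc=[(85.8,268.7),(124,267.6),(162.5,268.3),(201.5,268.5)]
o=[]
for y,t,s,k in zip(ys,tt,st,cc):
    o+=[("top",(0,y,.148),t),("scene",(0,y,.148),s),("top",(0,y,.068),k)];print("top",tri(t,s).x.round(4))
o+=[("top",(0,.14,.088),(44.5,267)),("scene",(0,.14,.088),(575.3,292))]
q=fit(o,"old")
for nm,p in(("old",q),("new",n)):
    for y in ys: print(nm,y,(p[0]-y*np.sin(p[2])).round(4),(p[1]+y*np.cos(p[2])).round(4))
E
```

```text
hole [ 0.5478 -0.1919  0.0588]
hole [ 0.5394 -0.2516  0.0575]
hole [ 0.5316 -0.311   0.0581]
corner [ 0.6077 -0.0676  0.0584]
corner [ 0.5673 -0.355   0.0602]
corner [ 0.5239 -0.055   0.0578]
corner [ 0.4838 -0.3451  0.0587]
new [ 0.5449 -0.2161 -0.1363]
[[-3.4, -0.8], [-3.5, -0.8], [1.8, 0.5], [-3.5, -0.9], [1.4, -0.0], [-3.2, -0.7], [1.8, 0.2], [6.6, 0.9], [-4.8, -2.9], [5.8, 0.7], [-4.6, -1.5], [7.8, 0.5], [-4.7, -2.9], [5.3, 0.5], [-4.2, -1.8], [-2.7, -0.6], [2.0, 0.4]]
new [ 0.5447 -0.2179 -0.1375 -0.0028]
top [0.5091 0.3208 0.1463]
top [0.5115 0.2635 0.1448]
top [0.5121 0.2024 0.1464]
top [0.5132 0.1416 0.1464]
old [0.5116 0.2313 0.0134]
[[-0.6, -1.0], [0.7, -0.4], [-1.3, -1.1], [0.8, 0.2], [-0.7, -2.1], [-0.5, 0.1], [0.8, -0.0], [-0.1, -1.1], [-0.2, -0.5], [0.4, 0.1], [0.7, -1.0], [-0.6, -0.6], [0.9, 0.3], [0.7, -0.7]]
old [ 0.5113  0.2317  0.0155 -0.002 ]
old 0.09 0.5104 0.3213
old 0.03 0.5112 0.2613
old -0.03 0.512 0.2013
old -0.09 0.5128 0.1413
new 0.09 0.5572 -0.1269
new 0.03 0.549 -0.1863
new -0.03 0.5409 -0.2458
new -0.09 0.5327 -0.3052
```

```bash
python3 - <<'E'
from geo import *
T=[(374,243.8),(410.8,249.5),(447.3,255.3),(483.5,260.8)];S=[None,(263.8,224.5),(240.9,215),(218.5,205.3)]
ys=[.09,.03,-.03,-.09]
o=[]
for y,t,s in zip(ys,T,S):
    o.append(("top",(0,y,.06),t))
    if s: o.append(("scene",(0,y,.06),s))
ct=[(334.2,211.2),(511,239),(325.2,263.2),(505,290.5)];cs=[(304.5,260),(190.5,207.5),(331.5,237.8),(219.5,190.5)]
for (x,y),t,s in zip([(.042,.16),(.042,-.13),(-.042,.16),(-.042,-.13)],ct,cs):
    o+=[("top",(x,y,.06),t),("scene",(x,y,.06),s)]
o+=[("top",(0,.14,.088),(344,237.5)),("scene",(0,.14,.088),(309.3,232))]
p=fit(o,"new")
for y in ys: print(y,(p[0]-y*np.sin(p[2])).round(4),(p[1]+y*np.cos(p[2])).round(4))
E
```

```text
new [ 0.5439 -0.2206 -0.1379]
[[-0.5, -0.2], [-0.7, -0.1], [0.0, -0.4], [-0.6, -0.2], [-0.2, -0.9], [-0.4, 0.0], [0.3, -0.7], [0.3, 0.0], [-0.2, -0.8], [-0.5, 0.1], [-0.9, -0.1], [1.4, -0.5], [-0.2, -1.0], [-1.1, -0.2], [-0.5, -0.4], [0.3, -0.0], [-0.1, -0.5]]
new [ 0.5438 -0.221  -0.1378 -0.0012]
0.09 0.5563 -0.1315
0.03 0.5481 -0.1909
-0.03 0.5398 -0.2504
-0.09 0.5316 -0.3098
```

{"fn": "drive_tool", "kwargs": {
  "moves": [
    {"x": 50, "y": -28, "z": -2, "rz": -0.15, "fingers": -1},
    {"x": 100, "y": -56, "z": -4, "rz": -0.3, "fingers": -1},
    {"x": 150, "y": -84, "z": -6, "rz": -0.45, "fingers": -1},
    {"x": 200, "y": -112, "z": -8, "rz": -0.6, "fingers": -1},
    {"x": 250, "y": -140, "z": -10, "rz": -0.75, "fingers": -1},
    {"x": 300, "y": -168, "z": -12, "rz": -0.9, "fingers": -1},
    {"x": 350, "y": -196, "z": -14, "rz": -1.05, "fingers": -1},
    {"x": 397, "y": -223, "z": -16, "rz": -1.22, "fingers": -1},
    {"x": 415, "y": -275, "z": -16, "rz": -1.22, "fingers": -1},
    {"x": 431, "y": -328, "z": -16, "rz": -1.22, "fingers": -1},
    {"x": 448, "y": -380, "z": -16, "rz": -1.22, "fingers": -1},
    {"x": 465, "y": -433, "z": -16, "rz": -1.22, "fingers": -1},
    {"x": 482, "y": -486, "z": -16, "rz": -1.22, "fingers": -1},
    {"x": 499, "y": -538, "z": -16, "rz": -1.22, "fingers": -1},
    {"x": 515, "y": -591, "z": -16, "rz": -1.22, "fingers": -1},
    {"x": 532, "y": -643, "z": -16, "rz": -1.22, "fingers": -1},
    {"x": 532, "y": -643, "z": -16, "rz": -1.22, "fingers": -1},
    {"x": 532, "y": -643, "z": -16, "rz": -1.22, "fingers": -1},
    {"x": 532, "y": -643, "z": -16, "rz": -1.22, "fingers": -1}
  ]
}}

```text
invalid input at $.moves[0]: expected keys x, y, z, rx, ry, rz, fingers
```

```bash
python3 - <<'E'
from cell import sensors, vision
import cv2,numpy as np
o=sensors.get_obs();print(o["time_s"],o["tool_pos"],o["tool_rot"],o["qpos"])
c=vision.read_camera("wrist");im=c["image"][:,:,::-1].copy()
cc=[-c["R"].T@c["t"]];print(cc)
# predicted centres of handle tops (148 mm)
for p in [(.5104,.3213),(.5112,.2613),(.512,.2013),(.5128,.1413)]:
    q=c["R"]@np.array([*p,.148])+c["t"];print(q.round(3))
    if q[2]>0.01:
        u=q[0]/q[2]*c["fx"]+c["cx"],q[1]/q[2]*c["fy"]+c["cy"]
        print(np.round(u)); 
        cv2.drawMarker(im,(int(np.clip(u[0],-999,999)),int(np.clip(u[1],-999,999))),(255,0,255),0,15,1)
cv2.imwrite("pics/w1.png",im)
E
```

```text
0.1 [ 0.17995886 -0.62408341  0.22957865] [-1.79901580e+02  6.07977409e-03  1.60906789e+01] [74.7197835  18.43395382 -4.01788149 83.16817324  1.29631868 78.54161013
 -3.26163623]
[array([ 0.24393028, -0.60658685,  0.38468023])]
[-0.817 -0.556  0.107]
[-2737. -1840.]
[-0.759 -0.54   0.11 ]
[-2425. -1715.]
[-0.701 -0.525  0.114]
[-2134. -1597.]
[-0.644 -0.509  0.118]
[-1860. -1487.]
```

View pics/w1.png

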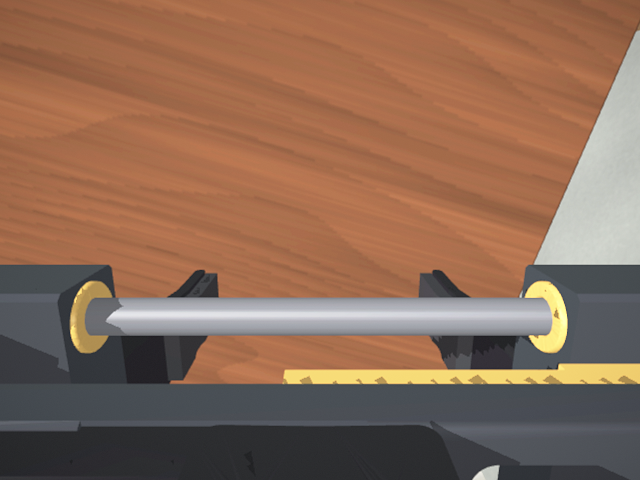

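The move was refused because every row needs all seven keys. The wrist picture therefore shows only bench wood and the open fingers, near columns 200 and 435. I'll send it again with the keys filled in.

{"fn": "drive_tool", "kwargs": {
  "moves": [
    {"x": 50, "y": -28, "z": -2, "rx": 0, "ry": 0, "rz": -0.15, "fingers": -1},
    {"x": 100, "y": -56, "z": -4, "rx": 0, "ry": 0, "rz": -0.3, "fingers": -1},
    {"x": 150, "y": -84, "z": -6, "rx": 0, "ry": 0, "rz": -0.45, "fingers": -1},
    {"x": 200, "y": -112, "z": -8, "rx": 0, "ry": 0, "rz": -0.6, "fingers": -1},
    {"x": 250, "y": -140, "z": -10, "rx": 0, "ry": 0, "rz": -0.75, "fingers": -1},
    {"x": 300, "y": -168, "z": -12, "rx": 0, "ry": 0, "rz": -0.9, "fingers": -1},
    {"x": 350, "y": -196, "z": -14, "rx": 0, "ry": 0, "rz": -1.05, "fingers": -1},
    {"x": 397, "y": -223, "z": -16, "rx": 0, "ry": 0, "rz": -1.22, "fingers": -1},
    {"x": 415, "y": -275, "z": -16, "rx": 0, "ry": 0, "rz": -1.22, "fingers": -1},
    {"x": 431, "y": -328, "z": -16, "rx": 0, "ry": 0, "rz": -1.22, "fingers": -1},
    {"x": 448, "y": -380, "z": -16, "rx": 0, "ry": 0, "rz": -1.22, "fingers": -1},
    {"x": 465, "y": -433, "z": -16, "rx": 0, "ry": 0, "rz": -1.22, "fingers": -1},
    {"x": 482, "y": -486, "z": -16, "rx": 0, "ry": 0, "rz": -1.22, "fingers": -1},
    {"x": 499, "y": -538, "z": -16, "rx": 0, "ry": 0, "rz": -1.22, "fingers": -1},
    {"x": 515, "y": -591, "z": -16, "rx": 0, "ry": 0, "rz": -1.22, "fingers": -1},
    {"x": 532, "y": -643, "z": -16, "rx": 0, "ry": 0, "rz": -1.22, "fingers": -1},
    {"x": 532, "y": -643, "z": -16, "rx": 0, "ry": 0, "rz": -1.22, "fingers": -1},
    {"x": 532, "y": -643, "z": -16, "rx": 0, "ry": 0, "rz": -1.22, "fingers": -1},
    {"x": 532, "y": -643, "z": -16, "rx": 0, "ry": 0, "rz": -1.22, "fingers": -1}
  ]
}}

```text
time_s: 2.52
tool_pos: [0.5133, 0.1388, 0.2462]
tool_rot: [-180.0, 0.1, 85.8]
force: [0.2, -0.3, 0.3]
grip_width: 0.0868
grasp_force: 0.0
```

```bash
cat > look.py <<'E'
import sys
from cell import sensors, vision
import cv2,numpy as np
def look(name,pts):
    c=vision.read_camera("wrist");im=c["image"][:,:,::-1].copy()
    for p in pts:
        q=c["R"]@np.array(p)+c["t"]
        if q[2]>0.01:
            u=(q[0]/q[2]*c["fx"]+c["cx"],q[1]/q[2]*c["fy"]+c["cy"]);print(np.round(u))
            cv2.drawMarker(im,tuple(int(np.clip(v,-999,999)) for v in u),(255,0,255),0,15,1)
    cv2.imwrite(f"pics/{name}.png",im)
    o=sensors.get_obs();print(o["time_s"],o["tool_pos"],o["tool_rot"],o["qpos"])
E
python3 -c "
from look import look
look('w2',[(.5104,.3213,.148),(.5112,.2613,.148),(.512,.2013,.148),(.5128,.1413,.148)])"
```

```text
[288. -82.]
[299.  37.]
[308. 143.]
[317. 237.]
2.575 [0.51334782 0.13889839 0.24631501] [-1.79986848e+02  4.09531538e-02  8.58230267e+01] [ 26.41020861   7.02545539 -47.61256895  97.20304482   5.32888956
  78.12734225 -26.26631692]
```

View pics/w2.png

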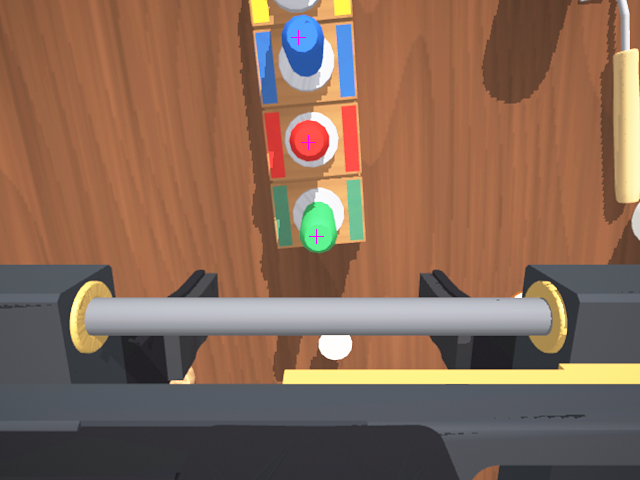

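{"fn": "drive_tool", "kwargs": {
  "force": 25,
  "moves": [
    {"x": 2, "y": -1, "z": 40, "rx": 0, "ry": 0, "rz": 0, "fingers": -1},
    {"x": 2, "y": -1, "z": 80, "rx": 0, "ry": 0, "rz": 0, "fingers": -1},
    {"x": 2, "y": -1, "z": 120, "rx": 0, "ry": 0, "rz": 0, "fingers": -1},
    {"x": 2, "y": -1, "z": 142, "rx": 0, "ry": 0, "rz": 0, "fingers": -1},
    {"x": 2, "y": -1, "z": 142, "rx": 0, "ry": 0, "rz": 0, "fingers": -1},
    {"x": 2, "y": -1, "z": 142, "rx": 0, "ry": 0, "rz": 0, "fingers": 1},
    {"x": 2, "y": -1, "z": 142, "rx": 0, "ry": 0, "rz": 0, "fingers": 1},
    {"x": 2, "y": -1, "z": 142, "rx": 0, "ry": 0, "rz": 0, "fingers": 1},
    {"x": 2, "y": -1, "z": 142, "rx": 0, "ry": 0, "rz": 0, "fingers": 1},
    {"x": 2, "y": -1, "z": 142, "rx": 0, "ry": 0, "rz": 0, "fingers": 1},
    {"x": 2, "y": -1, "z": 142, "rx": 0, "ry": 0, "rz": 0, "fingers": 1},
    {"x": 2, "y": -1, "z": 142, "rx": 0, "ry": 0, "rz": 0, "fingers": 1},
    {"x": 2, "y": -1, "z": 142, "rx": 0, "ry": 0, "rz": 0, "fingers": 1}
  ]
}}

```text
time_s: 4.2
tool_pos: [0.512, 0.1427, 0.1043]
tool_rot: [-180.0, 0.0, 86.0]
force: [0.4, 0.6, -0.8]
grip_width: 0.0253
grasp_force: 25.0
```

{"fn": "drive_tool", "kwargs": {
  "moves": [
    {"x": 0, "y": 0, "z": -15, "rx": 0, "ry": 0, "rz": 0, "fingers": 1},
    {"x": 0, "y": 0, "z": -50, "rx": 0, "ry": 0, "rz": 0, "fingers": 1},
    {"x": 0, "y": 0, "z": -90, "rx": 0, "ry": 0, "rz": 0, "fingers": 1},
    {"x": 0, "y": 0, "z": -120, "rx": 0, "ry": 0, "rz": 0, "fingers": 1},
    {"x": -20, "y": 5, "z": -120, "rx": 0, "ry": 0, "rz": 0, "fingers": 1},
    {"x": -55, "y": 13, "z": -120, "rx": 0, "ry": 0, "rz": 0, "fingers": 1},
    {"x": -95, "y": 22, "z": -120, "rx": 0, "ry": 0, "rz": 0, "fingers": 1},
    {"x": -135, "y": 32, "z": -120, "rx": 0, "ry": 0, "rz": 0, "fingers": 1},
    {"x": -175, "y": 41, "z": -120, "rx": 0, "ry": 0, "rz": 0, "fingers": 1},
    {"x": -215, "y": 50, "z": -120, "rx": 0, "ry": 0, "rz": 0, "fingers": 1},
    {"x": -250, "y": 59, "z": -120, "rx": 0, "ry": 0, "rz": 0, "fingers": 1},
    {"x": -270, "y": 63, "z": -120, "rx": 0, "ry": 0, "rz": 0, "fingers": 1},
    {"x": -270, "y": 63, "z": -120, "rx": 0, "ry": 0, "rz": 0, "fingers": 1},
    {"x": -270, "y": 63, "z": -90, "rx": 0, "ry": 0, "rz": 0, "fingers": 1},
    {"x": -270, "y": 63, "z": -50, "rx": 0, "ry": 0, "rz": 0, "fingers": 1},
    {"x": -270, "y": 63, "z": -50, "rx": 0, "ry": 0, "rz": 0, "fingers": 1},
    {"x": -270, "y": 63, "z": -50, "rx": 0, "ry": 0, "rz": 0, "fingers": 1}
  ]
}}

```text
time_s: 6.32
tool_pos: [0.5571, -0.1296, 0.1562]
tool_rot: [179.9, -0.0, 86.1]
force: [0.5, 0.7, 0.4]
grip_width: 0.0254
grasp_force: 25.0
```

```bash
python3 - <<'E'
from cell import vision, sensors
import cv2
a=vision.read_camera("scene")["image"][150:350,150:400,::-1]
b=vision.read_camera("wrist")["image"][:,:,::-1]
import numpy as np
a=cv2.resize(a,(500,400));b=cv2.resize(b[100:],(300,240))
m=np.zeros((400,800,3),np.uint8);m[:,:500]=a;m[:240,500:]=b[:240,:300]
cv2.imwrite("pics/p1.png",m);print(sensors.get_obs()["qpos"])
E
```

```text
[ 42.06264581  14.90329577 -36.3714819   99.00533065   9.43212424
  68.97411268  -0.72008516]
```

View pics/p1.png

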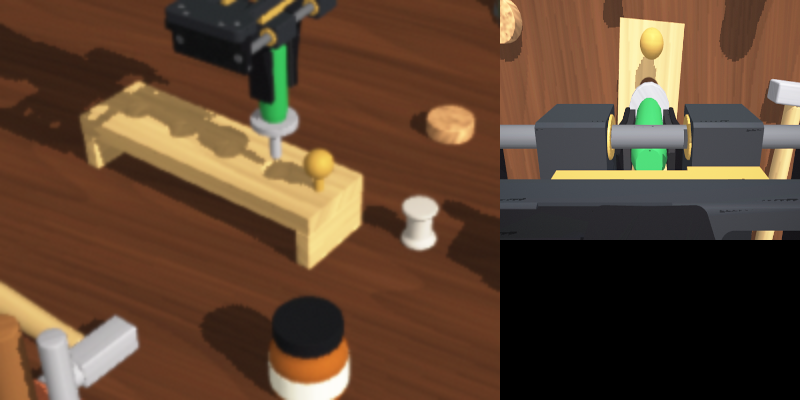

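{"fn": "drive_tool", "kwargs": {
  "moves": [
    {"x": -2, "y": -1, "z": 0, "rx": 0, "ry": 0, "rz": 0, "fingers": 1},
    {"x": -2, "y": -1, "z": 20, "rx": 0, "ry": 0, "rz": 0, "fingers": 1},
    {"x": -2, "y": -1, "z": 40, "rx": 0, "ry": 0, "rz": 0, "fingers": 1},
    {"x": -2, "y": -1, "z": 51, "rx": 0, "ry": 0, "rz": 0, "fingers": 1},
    {"x": -2, "y": -1, "z": 51, "rx": 0, "ry": 0, "rz": 0, "fingers": 1},
    {"x": -2, "y": -1, "z": 51, "rx": 0, "ry": 0, "rz": 0, "fingers": 1}
  ]
}}

```text
time_s: 7.18
tool_pos: [0.5545, -0.1327, 0.1029]
tool_rot: [-179.9, -0.0, 86.0]
force: [-1.4, 0.4, -0.2]
grip_width: 0.0254
grasp_force: 25.0
```

{"fn": "drive_tool", "kwargs": {
  "moves": [
    {"x": 0, "y": 0, "z": 0, "rx": 0, "ry": 0, "rz": 0, "fingers": -1},
    {"x": 0, "y": 0, "z": 0, "rx": 0, "ry": 0, "rz": 0, "fingers": -1},
    {"x": 0, "y": 0, "z": 0, "rx": 0, "ry": 0, "rz": 0, "fingers": -1},
    {"x": 0, "y": 0, "z": 0, "rx": 0, "ry": 0, "rz": 0, "fingers": -1},
    {"x": 0, "y": 0, "z": 0, "rx": 0, "ry": 0, "rz": 0, "fingers": -1},
    {"x": 0, "y": 0, "z": -30, "rx": 0, "ry": 0, "rz": 0, "fingers": -1},
    {"x": 0, "y": 0, "z": -80, "rx": 0, "ry": 0, "rz": 0, "fingers": -1},
    {"x": 30, "y": -6, "z": -80, "rx": 0, "ry": 0, "rz": 0, "fingers": -1},
    {"x": 80, "y": -16, "z": -80, "rx": 0, "ry": 0, "rz": 0, "fingers": -1},
    {"x": 130, "y": -26, "z": -80, "rx": 0, "ry": 0, "rz": 0, "fingers": -1},
    {"x": 180, "y": -36, "z": -80, "rx": 0, "ry": 0, "rz": 0, "fingers": -1},
    {"x": 230, "y": -46, "z": -80, "rx": 0, "ry": 0, "rz": 0, "fingers": -1},
    {"x": 280, "y": -56, "z": -80, "rx": 0, "ry": 0, "rz": 0, "fingers": -1},
    {"x": 329, "y": -67, "z": -80, "rx": 0, "ry": 0, "rz": 0, "fingers": -1},
    {"x": 329, "y": -67, "z": -80, "rx": 0, "ry": 0, "rz": 0, "fingers": -1},
    {"x": 329, "y": -67, "z": -80, "rx": 0, "ry": 0, "rz": 0, "fingers": -1}
  ]
}}

```text
time_s: 9.18
tool_pos: [0.5113, 0.1993, 0.1834]
tool_rot: [-180.0, 0.1, 86.0]
force: [-0.0, -1.2, -0.4]
grip_width: 0.087
grasp_force: 0.0
```

```bash
python3 - <<'E'
from cell import vision, sensors
import cv2,numpy as np
a=vision.read_camera("scene")["image"][150:350,180:600,::-1]
cv2.imwrite("pics/p2.png",cv2.resize(a,(798,380)));print(sensors.get_obs()["tool_pos"])
E
```

```text
[0.51168748 0.19843749 0.18331197]
```

View pics/p2.png

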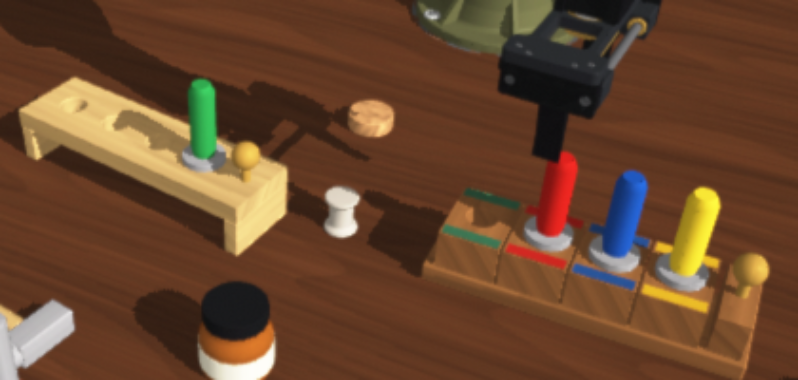

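{"fn": "drive_tool", "kwargs": {
  "force": 25,
  "moves": [
    {"x": 2, "y": 0, "z": 25, "rx": 0, "ry": 0, "rz": 0, "fingers": -1},
    {"x": 2, "y": 0, "z": 60, "rx": 0, "ry": 0, "rz": 0, "fingers": -1},
    {"x": 2, "y": 0, "z": 79, "rx": 0, "ry": 0, "rz": 0, "fingers": -1},
    {"x": 2, "y": 0, "z": 79, "rx": 0, "ry": 0, "rz": 0, "fingers": -1},
    {"x": 2, "y": 0, "z": 79, "rx": 0, "ry": 0, "rz": 0, "fingers": 1},
    {"x": 2, "y": 0, "z": 79, "rx": 0, "ry": 0, "rz": 0, "fingers": 1},
    {"x": 2, "y": 0, "z": 79, "rx": 0, "ry": 0, "rz": 0, "fingers": 1},
    {"x": 2, "y": 0, "z": 79, "rx": 0, "ry": 0, "rz": 0, "fingers": 1},
    {"x": 2, "y": 0, "z": 79, "rx": 0, "ry": 0, "rz": 0, "fingers": 1},
    {"x": 2, "y": 0, "z": 79, "rx": 0, "ry": 0, "rz": 0, "fingers": 1},
    {"x": 2, "y": 0, "z": 79, "rx": 0, "ry": 0, "rz": 0, "fingers": 1},
    {"x": 2, "y": 0, "z": 79, "rx": 0, "ry": 0, "rz": 0, "fingers": 1}
  ]
}}

```text
time_s: 10.72
tool_pos: [0.5113, 0.2019, 0.1044]
tool_rot: [-180.0, 0.0, 86.0]
force: [0.4, -0.3, 0.3]
grip_width: 0.0252
grasp_force: 25.0
```

{"fn": "drive_tool", "kwargs": {
  "moves": [
    {"x": 0, "y": 0, "z": -15, "rx": 0, "ry": 0, "rz": 0, "fingers": 1},
    {"x": 0, "y": 0, "z": -55, "rx": 0, "ry": 0, "rz": 0, "fingers": 1},
    {"x": 0, "y": 0, "z": -95, "rx": 0, "ry": 0, "rz": 0, "fingers": 1},
    {"x": 0, "y": 0, "z": -130, "rx": 0, "ry": 0, "rz": 0, "fingers": 1},
    {"x": -20, "y": 3, "z": -145, "rx": 0, "ry": 0, "rz": 0, "fingers": 1},
    {"x": -60, "y": 10, "z": -145, "rx": 0, "ry": 0, "rz": 0, "fingers": 1},
    {"x": -100, "y": 16, "z": -145, "rx": 0, "ry": 0, "rz": 0, "fingers": 1},
    {"x": -140, "y": 23, "z": -145, "rx": 0, "ry": 0, "rz": 0, "fingers": 1},
    {"x": -180, "y": 30, "z": -145, "rx": 0, "ry": 0, "rz": 0, "fingers": 1},
    {"x": -220, "y": 36, "z": -145, "rx": 0, "ry": 0, "rz": 0, "fingers": 1},
    {"x": -260, "y": 43, "z": -145, "rx": 0, "ry": 0, "rz": 0, "fingers": 1},
    {"x": -300, "y": 49, "z": -145, "rx": 0, "ry": 0, "rz": 0, "fingers": 1},
    {"x": -340, "y": 56, "z": -145, "rx": 0, "ry": 0, "rz": 0, "fingers": 1},
    {"x": -375, "y": 62, "z": -145, "rx": 0, "ry": 0, "rz": 0, "fingers": 1},
    {"x": -390, "y": 64, "z": -145, "rx": 0, "ry": 0, "rz": 0, "fingers": 1},
    {"x": -390, "y": 64, "z": -145, "rx": 0, "ry": 0, "rz": 0, "fingers": 1},
    {"x": -390, "y": 64, "z": -110, "rx": 0, "ry": 0, "rz": 0, "fingers": 1},
    {"x": -390, "y": 64, "z": -70, "rx": 0, "ry": 0, "rz": 0, "fingers": 1},
    {"x": -390, "y": 64, "z": -50, "rx": 0, "ry": 0, "rz": 0, "fingers": 1},
    {"x": -390, "y": 64, "z": -50, "rx": 0, "ry": 0, "rz": 0, "fingers": 1}
  ]
}}

```text
time_s: 13.22
tool_pos: [0.5473, -0.19, 0.1537]
tool_rot: [-179.9, -0.1, 86.1]
force: [0.1, -0.1, -0.5]
grip_width: 0.0254
grasp_force: 25.0
```

{"fn": "drive_tool", "kwargs": {
  "moves": [
    {"x": -1, "y": 1, "z": 20, "rx": 0, "ry": 0, "rz": 0, "fingers": 1},
    {"x": -1, "y": 1, "z": 40, "rx": 0, "ry": 0, "rz": 0, "fingers": 1},
    {"x": -1, "y": 1, "z": 49, "rx": 0, "ry": 0, "rz": 0, "fingers": 1},
    {"x": -1, "y": 1, "z": 49, "rx": 0, "ry": 0, "rz": 0, "fingers": 1},
    {"x": -1, "y": 1, "z": 49, "rx": 0, "ry": 0, "rz": 0, "fingers": 1},
    {"x": -1, "y": 1, "z": 49, "rx": 0, "ry": 0, "rz": 0, "fingers": -1},
    {"x": -1, "y": 1, "z": 49, "rx": 0, "ry": 0, "rz": 0, "fingers": -1},
    {"x": -1, "y": 1, "z": 49, "rx": 0, "ry": 0, "rz": 0, "fingers": -1},
    {"x": -1, "y": 1, "z": 49, "rx": 0, "ry": 0, "rz": 0, "fingers": -1},
    {"x": -1, "y": 1, "z": 49, "rx": 0, "ry": 0, "rz": 0, "fingers": -1},
    {"x": -1, "y": 1, "z": 20, "rx": 0, "ry": 0, "rz": 0, "fingers": -1},
    {"x": -1, "y": 1, "z": -30, "rx": 0, "ry": 0, "rz": 0, "fingers": -1},
    {"x": -1, "y": 1, "z": -31, "rx": 0, "ry": 0, "rz": 0, "fingers": -1}
  ]
}}

```text
time_s: 14.85
tool_pos: [0.5516, -0.1931, 0.19]
tool_rot: [179.6, 0.2, 86.0]
force: [1.3, 0.3, 0.4]
grip_width: 0.086
grasp_force: 0.0
```

{"fn": "drive_tool", "kwargs": {
  "moves": [
    {"x": 40, "y": -6, "z": 0, "rx": 0, "ry": 0, "rz": 0, "fingers": -1},
    {"x": 90, "y": -13, "z": 0, "rx": 0, "ry": 0, "rz": 0, "fingers": -1},
    {"x": 140, "y": -21, "z": 0, "rx": 0, "ry": 0, "rz": 0, "fingers": -1},
    {"x": 190, "y": -28, "z": 0, "rx": 0, "ry": 0, "rz": 0, "fingers": -1},
    {"x": 240, "y": -36, "z": 0, "rx": 0, "ry": 0, "rz": 0, "fingers": -1},
    {"x": 290, "y": -43, "z": 0, "rx": 0, "ry": 0, "rz": 0, "fingers": -1},
    {"x": 340, "y": -50, "z": 0, "rx": 0, "ry": 0, "rz": 0, "fingers": -1},
    {"x": 390, "y": -58, "z": 0, "rx": 0, "ry": 0, "rz": 0, "fingers": -1},
    {"x": 430, "y": -64, "z": 0, "rx": 0, "ry": 0, "rz": 0, "fingers": -1},
    {"x": 450, "y": -67, "z": 0, "rx": 0, "ry": 0, "rz": 0, "fingers": -1},
    {"x": 450, "y": -67, "z": 0, "rx": 0, "ry": 0, "rz": 0, "fingers": -1},
    {"x": 450, "y": -67, "z": 0, "rx": 0, "ry": 0, "rz": 0, "fingers": -1}
  ]
}}

```text
time_s: 16.35
tool_pos: [0.5137, 0.2594, 0.1849]
tool_rot: [-180.0, 0.1, 85.9]
force: [0.9, 0.4, 0.1]
grip_width: 0.0872
grasp_force: 0.0
```

```bash
python3 - <<'E'
from cell import vision, sensors
import cv2,numpy as np
a=vision.read_camera("scene")["image"][150:350,180:600,::-1]
cv2.imwrite("pics/p3.png",cv2.resize(a,(798,380)));print(sensors.get_obs()["tool_pos"],sensors.get_obs()["qpos"])
E
```

```text
[0.51390929 0.25906378 0.18500588] [ 12.30067546  16.84373802 -49.14810617  96.13949814  13.29118865
  73.16454029 -43.66313696]
```

View pics/p3.png

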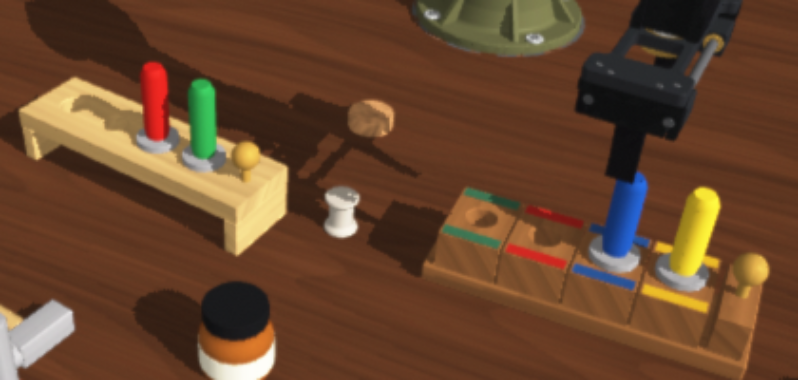

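Red (157,140) and green (203,157) both stand upright with their collars flat, and the gripper is over blue.

{"fn": "drive_tool", "kwargs": {
  "force": 25,
  "moves": [
    {"x": 2, "y": -1, "z": 25, "rx": 0, "ry": 0, "rz": 0, "fingers": -1},
    {"x": 2, "y": -1, "z": 60, "rx": 0, "ry": 0, "rz": 0, "fingers": -1},
    {"x": 2, "y": -1, "z": 80, "rx": 0, "ry": 0, "rz": 0, "fingers": -1},
    {"x": 2, "y": -1, "z": 80, "rx": 0, "ry": 0, "rz": 0, "fingers": -1},
    {"x": 2, "y": -1, "z": 80, "rx": 0, "ry": 0, "rz": 0, "fingers": 1},
    {"x": 2, "y": -1, "z": 80, "rx": 0, "ry": 0, "rz": 0, "fingers": 1},
    {"x": 2, "y": -1, "z": 80, "rx": 0, "ry": 0, "rz": 0, "fingers": 1},
    {"x": 2, "y": -1, "z": 80, "rx": 0, "ry": 0, "rz": 0, "fingers": 1},
    {"x": 2, "y": -1, "z": 80, "rx": 0, "ry": 0, "rz": 0, "fingers": 1},
    {"x": 2, "y": -1, "z": 80, "rx": 0, "ry": 0, "rz": 0, "fingers": 1},
    {"x": 2, "y": -1, "z": 80, "rx": 0, "ry": 0, "rz": 0, "fingers": 1},
    {"x": 2, "y": -1, "z": 80, "rx": 0, "ry": 0, "rz": 0, "fingers": 1}
  ]
}}

```text
time_s: 17.9
tool_pos: [0.5126, 0.263, 0.1055]
tool_rot: [-180.0, 0.0, 86.0]
force: [0.3, 0.0, -0.2]
grip_width: 0.0251
grasp_force: 25.0
```

{"fn": "drive_tool", "kwargs": {
  "moves": [
    {"x": 0, "y": 0, "z": -15, "rx": 0, "ry": 0, "rz": 0, "fingers": 1},
    {"x": 0, "y": 0, "z": -55, "rx": 0, "ry": 0, "rz": 0, "fingers": 1},
    {"x": 0, "y": 0, "z": -95, "rx": 0, "ry": 0, "rz": 0, "fingers": 1},
    {"x": 0, "y": 0, "z": -130, "rx": 0, "ry": 0, "rz": 0, "fingers": 1},
    {"x": -20, "y": 2, "z": -145, "rx": 0, "ry": 0, "rz": 0, "fingers": 1},
    {"x": -60, "y": 7, "z": -145, "rx": 0, "ry": 0, "rz": 0, "fingers": 1},
    {"x": -100, "y": 12, "z": -145, "rx": 0, "ry": 0, "rz": 0, "fingers": 1},
    {"x": -140, "y": 17, "z": -145, "rx": 0, "ry": 0, "rz": 0, "fingers": 1},
    {"x": -180, "y": 22, "z": -145, "rx": 0, "ry": 0, "rz": 0, "fingers": 1},
    {"x": -220, "y": 27, "z": -145, "rx": 0, "ry": 0, "rz": 0, "fingers": 1},
    {"x": -260, "y": 32, "z": -145, "rx": 0, "ry": 0, "rz": 0, "fingers": 1},
    {"x": -300, "y": 37, "z": -145, "rx": 0, "ry": 0, "rz": 0, "fingers": 1},
    {"x": -340, "y": 42, "z": -145, "rx": 0, "ry": 0, "rz": 0, "fingers": 1},
    {"x": -380, "y": 47, "z": -145, "rx": 0, "ry": 0, "rz": 0, "fingers": 1},
    {"x": -420, "y": 52, "z": -145, "rx": 0, "ry": 0, "rz": 0, "fingers": 1},
    {"x": -460, "y": 57, "z": -145, "rx": 0, "ry": 0, "rz": 0, "fingers": 1},
    {"x": -495, "y": 61, "z": -145, "rx": 0, "ry": 0, "rz": 0, "fingers": 1},
    {"x": -510, "y": 63, "z": -145, "rx": 0, "ry": 0, "rz": 0, "fingers": 1},
    {"x": -510, "y": 63, "z": -145, "rx": 0, "ry": 0, "rz": 0, "fingers": 1},
    {"x": -510, "y": 63, "z": -145, "rx": 0, "ry": 0, "rz": 0, "fingers": 1}
  ]
}}

```text
time_s: 20.4
tool_pos: [0.5403, -0.2478, 0.2509]
tool_rot: [180.0, -0.1, 86.1]
force: [0.8, 1.0, -1.2]
grip_width: 0.0253
grasp_force: 25.0
```

{"fn": "drive_tool", "kwargs": {
  "moves": [
    {"x": -2, "y": 0, "z": 30, "rx": 0, "ry": 0, "rz": 0, "fingers": 1},
    {"x": -2, "y": 0, "z": 65, "rx": 0, "ry": 0, "rz": 0, "fingers": 1},
    {"x": -2, "y": 0, "z": 95, "rx": 0, "ry": 0, "rz": 0, "fingers": 1},
    {"x": -2, "y": 0, "z": 115, "rx": 0, "ry": 0, "rz": 0, "fingers": 1},
    {"x": -2, "y": 0, "z": 135, "rx": 0, "ry": 0, "rz": 0, "fingers": 1},
    {"x": -2, "y": 0, "z": 144, "rx": 0, "ry": 0, "rz": 0, "fingers": 1},
    {"x": -2, "y": 0, "z": 144, "rx": 0, "ry": 0, "rz": 0, "fingers": 1},
    {"x": -2, "y": 0, "z": 144, "rx": 0, "ry": 0, "rz": 0, "fingers": 1},
    {"x": -2, "y": 0, "z": 144, "rx": 0, "ry": 0, "rz": 0, "fingers": -1},
    {"x": -2, "y": 0, "z": 144, "rx": 0, "ry": 0, "rz": 0, "fingers": -1},
    {"x": -2, "y": 0, "z": 144, "rx": 0, "ry": 0, "rz": 0, "fingers": -1},
    {"x": -2, "y": 0, "z": 144, "rx": 0, "ry": 0, "rz": 0, "fingers": -1},
    {"x": -2, "y": 0, "z": 144, "rx": 0, "ry": 0, "rz": 0, "fingers": -1},
    {"x": -2, "y": 0, "z": 115, "rx": 0, "ry": 0, "rz": 0, "fingers": -1},
    {"x": -2, "y": 0, "z": 70, "rx": 0, "ry": 0, "rz": 0, "fingers": -1},
    {"x": -2, "y": 0, "z": 65, "rx": 0, "ry": 0, "rz": 0, "fingers": -1},
    {"x": -2, "y": 0, "z": 65, "rx": 0, "ry": 0, "rz": 0, "fingers": -1}
  ]
}}

```text
time_s: 22.52
tool_pos: [0.5396, -0.2522, 0.1856]
tool_rot: [180.0, 0.0, 86.0]
force: [0.3, -0.0, -0.4]
grip_width: 0.0868
grasp_force: 0.0
```

{"fn": "drive_tool", "kwargs": {
  "moves": [
    {"x": 30, "y": -4, "z": 0, "rx": 0, "ry": 0, "rz": 0, "fingers": -1},
    {"x": 80, "y": -10, "z": 0, "rx": 0, "ry": 0, "rz": 0, "fingers": -1},
    {"x": 130, "y": -16, "z": 0, "rx": 0, "ry": 0, "rz": 0, "fingers": -1},
    {"x": 180, "y": -22, "z": 0, "rx": 0, "ry": 0, "rz": 0, "fingers": -1},
    {"x": 230, "y": -27, "z": 0, "rx": 0, "ry": 0, "rz": 0, "fingers": -1},
    {"x": 280, "y": -33, "z": 0, "rx": 0, "ry": 0, "rz": 0, "fingers": -1},
    {"x": 330, "y": -39, "z": 0, "rx": 0, "ry": 0, "rz": 0, "fingers": -1},
    {"x": 380, "y": -45, "z": 0, "rx": 0, "ry": 0, "rz": 0, "fingers": -1},
    {"x": 430, "y": -51, "z": 0, "rx": 0, "ry": 0, "rz": 0, "fingers": -1},
    {"x": 480, "y": -57, "z": 0, "rx": 0, "ry": 0, "rz": 0, "fingers": -1},
    {"x": 530, "y": -63, "z": 0, "rx": 0, "ry": 0, "rz": 0, "fingers": -1},
    {"x": 570, "y": -68, "z": 0, "rx": 0, "ry": 0, "rz": 0, "fingers": -1},
    {"x": 570, "y": -68, "z": 0, "rx": 0, "ry": 0, "rz": 0, "fingers": -1},
    {"x": 570, "y": -68, "z": 0, "rx": 0, "ry": 0, "rz": 0, "fingers": -1}
  ]
}}

```text
time_s: 24.28
tool_pos: [0.5113, 0.3201, 0.184]
tool_rot: [-179.9, 0.1, 86.0]
force: [0.3, -1.2, 0.1]
grip_width: 0.0864
grasp_force: 0.0
```

```bash
python3 - <<'E'
from cell import vision, sensors
import cv2,numpy as np
a=vision.read_camera("scene")["image"][150:350,180:600,::-1]
cv2.imwrite("pics/p4.png",cv2.resize(a,(798,380)));print(sensors.get_obs()["tool_pos"],sensors.get_obs()["qpos"])
E
```

```text
[0.5118168  0.31945701 0.18427354] [  5.10932845  20.95544301 -49.05525779  92.19682052  16.31164987
  74.47346259 -50.60996269]
```

View pics/p4.png

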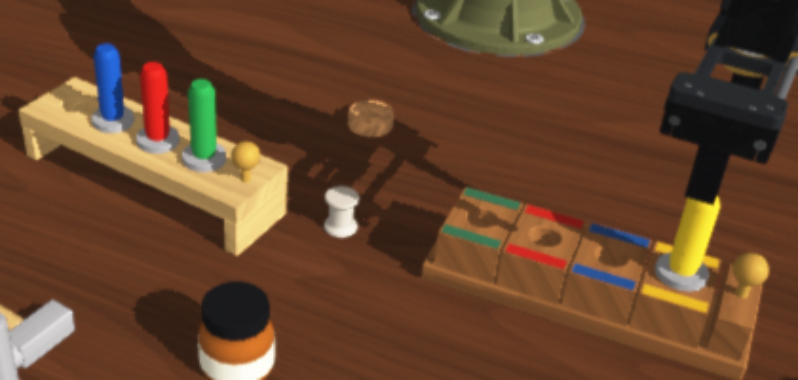

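Blue (112,120), red (157,140) and green (203,157) are seated upright. Next is yellow.

{"fn": "drive_tool", "kwargs": {
  "force": 25,
  "moves": [
    {"x": 1, "y": -1, "z": 25, "rx": 0, "ry": 0, "rz": 0, "fingers": -1},
    {"x": 1, "y": -1, "z": 60, "rx": 0, "ry": 0, "rz": 0, "fingers": -1},
    {"x": 1, "y": -1, "z": 80, "rx": 0, "ry": 0, "rz": 0, "fingers": -1},
    {"x": 1, "y": -1, "z": 80, "rx": 0, "ry": 0, "rz": 0, "fingers": -1},
    {"x": 1, "y": -1, "z": 80, "rx": 0, "ry": 0, "rz": 0, "fingers": 1},
    {"x": 1, "y": -1, "z": 80, "rx": 0, "ry": 0, "rz": 0, "fingers": 1},
    {"x": 1, "y": -1, "z": 80, "rx": 0, "ry": 0, "rz": 0, "fingers": 1},
    {"x": 1, "y": -1, "z": 80, "rx": 0, "ry": 0, "rz": 0, "fingers": 1},
    {"x": 1, "y": -1, "z": 80, "rx": 0, "ry": 0, "rz": 0, "fingers": 1},
    {"x": 1, "y": -1, "z": 80, "rx": 0, "ry": 0, "rz": 0, "fingers": 1},
    {"x": 1, "y": -1, "z": 80, "rx": 0, "ry": 0, "rz": 0, "fingers": 1},
    {"x": 1, "y": -1, "z": 80, "rx": 0, "ry": 0, "rz": 0, "fingers": 1}
  ]
}}

```text
time_s: 25.82
tool_pos: [0.5106, 0.3222, 0.1053]
tool_rot: [-180.0, 0.0, 86.0]
force: [-1.4, 0.1, -1.9]
grip_width: 0.0254
grasp_force: 25.0
```

{"fn": "drive_tool", "kwargs": {
  "moves": [
    {"x": 0, "y": 0, "z": -15, "rx": 0, "ry": 0, "rz": 0, "fingers": 1},
    {"x": 0, "y": 0, "z": -55, "rx": 0, "ry": 0, "rz": 0, "fingers": 1},
    {"x": 0, "y": 0, "z": -95, "rx": 0, "ry": 0, "rz": 0, "fingers": 1},
    {"x": 0, "y": 0, "z": -130, "rx": 0, "ry": 0, "rz": 0, "fingers": 1},
    {"x": -20, "y": 2, "z": -145, "rx": 0, "ry": 0, "rz": 0, "fingers": 1},
    {"x": -60, "y": 6, "z": -145, "rx": 0, "ry": 0, "rz": 0, "fingers": 1},
    {"x": -105, "y": 11, "z": -145, "rx": 0, "ry": 0, "rz": 0, "fingers": 1},
    {"x": -150, "y": 15, "z": -145, "rx": 0, "ry": 0, "rz": 0, "fingers": 1},
    {"x": -195, "y": 20, "z": -145, "rx": 0, "ry": 0, "rz": 0, "fingers": 1},
    {"x": -240, "y": 25, "z": -145, "rx": 0, "ry": 0, "rz": 0, "fingers": 1},
    {"x": -285, "y": 29, "z": -145, "rx": 0, "ry": 0, "rz": 0, "fingers": 1},
    {"x": -330, "y": 34, "z": -145, "rx": 0, "ry": 0, "rz": 0, "fingers": 1},
    {"x": -375, "y": 39, "z": -145, "rx": 0, "ry": 0, "rz": 0, "fingers": 1},
    {"x": -420, "y": 43, "z": -145, "rx": 0, "ry": 0, "rz": 0, "fingers": 1},
    {"x": -465, "y": 48, "z": -145, "rx": 0, "ry": 0, "rz": 0, "fingers": 1},
    {"x": -510, "y": 53, "z": -145, "rx": 0, "ry": 0, "rz": 0, "fingers": 1},
    {"x": -555, "y": 57, "z": -145, "rx": 0, "ry": 0, "rz": 0, "fingers": 1},
    {"x": -595, "y": 61, "z": -145, "rx": 0, "ry": 0, "rz": 0, "fingers": 1},
    {"x": -620, "y": 64, "z": -145, "rx": 0, "ry": 0, "rz": 0, "fingers": 1},
    {"x": -630, "y": 65, "z": -145, "rx": 0, "ry": 0, "rz": 0, "fingers": 1}
  ]
}}

```text
time_s: 28.32
tool_pos: [0.5315, -0.3117, 0.2507]
tool_rot: [180.0, -0.0, 85.9]
force: [1.0, 0.4, -1.0]
grip_width: 0.0253
grasp_force: 25.0
```

{"fn": "drive_tool", "kwargs": {
  "moves": [
    {"x": 0, "y": 0, "z": 0, "rx": 0, "ry": 0, "rz": 0, "fingers": 1},
    {"x": 0, "y": 0, "z": 0, "rx": 0, "ry": 0, "rz": 0, "fingers": 1}
  ]
}}

```text
time_s: 28.58
tool_pos: [0.5322, -0.3085, 0.2508]
tool_rot: [180.0, -0.0, 86.2]
force: [0.4, -0.3, -0.9]
grip_width: 0.0256
grasp_force: 25.0
```

{"fn": "drive_tool", "kwargs": {
  "moves": [
    {"x": 0, "y": 0, "z": 30, "rx": 0, "ry": 0, "rz": 0, "fingers": 1},
    {"x": 0, "y": 0, "z": 65, "rx": 0, "ry": 0, "rz": 0, "fingers": 1},
    {"x": 0, "y": 0, "z": 95, "rx": 0, "ry": 0, "rz": 0, "fingers": 1},
    {"x": 0, "y": 0, "z": 115, "rx": 0, "ry": 0, "rz": 0, "fingers": 1},
    {"x": 0, "y": 0, "z": 135, "rx": 0, "ry": 0, "rz": 0, "fingers": 1},
    {"x": 0, "y": 0, "z": 144, "rx": 0, "ry": 0, "rz": 0, "fingers": 1},
    {"x": 0, "y": 0, "z": 144, "rx": 0, "ry": 0, "rz": 0, "fingers": 1},
    {"x": 0, "y": 0, "z": 144, "rx": 0, "ry": 0, "rz": 0, "fingers": 1},
    {"x": 0, "y": 0, "z": 144, "rx": 0, "ry": 0, "rz": 0, "fingers": -1},
    {"x": 0, "y": 0, "z": 144, "rx": 0, "ry": 0, "rz": 0, "fingers": -1},
    {"x": 0, "y": 0, "z": 144, "rx": 0, "ry": 0, "rz": 0, "fingers": -1},
    {"x": 0, "y": 0, "z": 144, "rx": 0, "ry": 0, "rz": 0, "fingers": -1},
    {"x": 0, "y": 0, "z": 144, "rx": 0, "ry": 0, "rz": 0, "fingers": -1},
    {"x": 0, "y": 0, "z": 115, "rx": 0, "ry": 0, "rz": 0, "fingers": -1},
    {"x": 0, "y": 0, "z": 70, "rx": 0, "ry": 0, "rz": 0, "fingers": -1},
    {"x": 0, "y": 0, "z": 20, "rx": 0, "ry": 0, "rz": 0, "fingers": -1},
    {"x": 0, "y": 0, "z": 0, "rx": 0, "ry": 0, "rz": 0, "fingers": -1},
    {"x": 0, "y": 0, "z": 0, "rx": 0, "ry": 0, "rz": 0, "fingers": -1},
    {"x": 0, "y": 0, "z": 0, "rx": 0, "ry": 0, "rz": 0, "fingers": -1}
  ]
}}

```text
time_s: 30.95
tool_pos: [0.5306, -0.3104, 0.2484]
tool_rot: [-179.8, -0.1, 86.0]
force: [-0.4, 0.1, -0.8]
grip_width: 0.0873
grasp_force: 0.0
```

```bash
python3 - <<'E'
from cell import vision, sensors
import cv2,numpy as np
a=vision.read_camera("scene")["image"][150:290,160:360,::-1]
cv2.imwrite("pics/p5.png",cv2.resize(a,(800,560)))
E
```

```text
(no output)
```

View pics/p5.png

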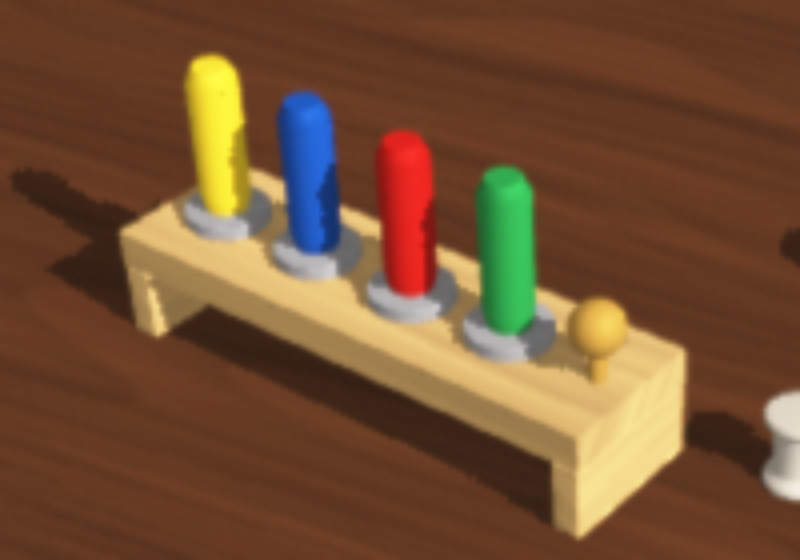

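All four collars sit flat on the pale rack: yellow (227,212), blue (317,250), red (412,292) and green (508,330), with green nearest the ball. The order is right and the arm is clear.

```bash
python3 -c "
from cell import workorder
print(workorder.sign_off())"
```

```text
the job is handed in; nothing more can be done
None
```

All four punches are seated upright in the new rack in reverse order (from the ball: green, red, blue, yellow), none fell over on the way, and I handed the job in at about 31 s of the 102 s allowed; the sign-off returned no verdict.

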